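Lock the grinder's burr ring with the two-pin spanner

ROBOT

A 6-joint arm with a two-finger parallel gripper is mounted at the origin on the work surface. World frame = base frame: x ahead of the robot, y to its left, z up, the work surface at z = 0. Lengths are in m, angles in rad, forces in N, time in s.
With the tool pointing down it reaches from about 0.275 to 0.975 m from the base axis. Payload 8.4 kg.
Tool frame: the origin (TCP) lies on the front face of the gripper's body, between the roots of the fingers; the fingertips stand 88 mm ahead of it and the grasp point (between the pads) lies 69 mm ahead of it; z points along the fingers, x is the direction in which the jaws open and shut, and the axes are right-handed (so a half turn about z gives the same grasp; the last joint's range is limited). The gripper opens to 92 mm and grips with 3 to 60 N. Pads are 20 mm wide; open, the fingers measure 128 mm over their backs; the gripper's body (75 mm by 189 mm) begins 69 mm behind the grasp point.
Start: joints at [-1.172, 0.353, 1.633, -0, 1.155, -0.002], TCP at [0.244, -0.575, 0.303] pointing down, gripper open.
Joint ranges: [-2.63, 2.63], [-0.92, 2.1], [0.06, 2.66], [-1.3, 4.44], [0, 2.69], [-3.02, 3.02]. Speed limits (rad/s): [2.22, 2.22, 2.79, 3.14, 3.14, 3.14].

INTERFACE

Orientations are given as [roll, pitch, yaw] about the fixed x, y, z axes, in that order (R = Rz(yaw) Ry(pitch) Rx(roll)).
In Python, from plant import * gives the robot as it stands.
- The arm moves only by the tool servo_tool, never from a script. Its argument "plan" is a list of rows, each a list of 2 entries, a list of its own where there are three numbers: the shift along the world's x, y, z in cm, then the turn, a rotation vector about the world's x, y, z in rad. In form: [[[x, y, z], [rx, ry, rz]], ...]. A call has 1 to 8 rows; each row is the pose to reach, as a shift and turn from the pose measured when the call began; what a row does not reach only later rows make up. A row lasts 1/8 s, in which the tool goes at most 62.5 mm and 10.7 degrees, less where a joint would pass 70% of its speed; a pose out of reach is approached as far as the arm can. A call with a gripper value outside its range is refused whole. "hand" is the closure, from -1 (fully open) to 1 (shut), so that 0 is half open, set as the call begins (left out, the last holds). The fingers move at their own pace and stop on an object; "force" is the grip in N (left out, the last holds). Time passes only in rows, so rows that repeat a pose let the fingers close. It gives the time, the measured TCP pose, the force and the opening at its end, in the units of the state.
- observe(): the state, without advancing time (a new reading comes with each control period).
- grab_frame(name): name is "side" or "top" or "wrist"; returns a dict with "color" (400x640x3 uint8, blue, green, red), "z_map" (400x640 float32, m along the optical axis (not along the pixel's ray), 0 where there is no reading), "vertical_fov" (degrees; the focal length in pixels is half the picture's height over the tangent of half this angle, whatever the lens; pixels are square), "cx", "cy" (the principal point, pixels), "extrinsics" (4x4, takes a point from camera to world coordinates); the wrist camera has in their place "hand_eye" (4x4, takes a point from camera to tool coordinates, whose origin is the TCP and whose axes are the tool frame's). Camera axes: x right, y down, z forward; pixel columns grow to the right and rows downward; lengths in m; the calibration is good to about 2 mm. A picture is of the moment at which its call begins: read the wrist's pose just before it.
- job_done(): hands the job in, once; it reports no verdict.
The state is a dict: "clock": time; "joint_pos": joint angles; "joint_velocities": joint speeds; "effort": joint torques, N m; "tool_pos": TCP position; "tool_rot": TCP orientation; "ft_force": force on the tool from outside, world axes, zero at the start; "torque": the same for the moment, N m; "width": finger opening in m.
Only numpy, scipy, OpenCV 4.12 (cv2) and the standard library are available. Lean on these libraries where they do the work, as an engineer would, in place of code of your own. Each camera call takes 0.05 s, during which the arm holds its last target. There are 200 camera calls.

TASK

The coffee grinder's burr head stands in its cleaning dock with its lock ring still loose. Take the two-pin spanner from its wooden stand, engage both pins fully in the two holes of the recessed ring and, with the spanner and without forcing it, turn the ring clockwise (seen from above) until it stops fully home; then put the spanner back upright in the two holes of its stand and let go. Leave the other things on the counter where they are.

Things in the scene. Friction and masses are not known exactly. Their poses are not given: they have to be found in the camera images.
- burr_head: Burr head, immovable: black square base 130 x 130 mm, 24 mm high, with an aluminium cylinder 104 mm in diameter, its open top rim 70 mm above the counter; a dark latch plate marks its -x side. Origin: centre of the underside, z up. In the cylinder is a round recess, 65 mm wide and 12 mm deep; its floor is the steel lock ring.
- ring_face (a point): On the head's vertical axis at the height of the lock ring's upper face, 58 mm above the counter; does not turn with the ring. The ring is 10 mm thick with a 23 mm bore in the middle and two chamfered through holes, 9 mm wide, 22 mm either side of the axis (44 mm apart), 9 mm of free space below.
- lock_ring (a joint): Ring angle v, rad, growing clockwise seen from above: lower stop 0, hard stop (home) 1.2. At home the line of holes lies within 0.45 rad, either way, of the head's x axis (varies, not measured: feel or look). At v it is turned (1.2 - v) counter-clockwise from there. Friction about 0.15 N m; the stop yields springily, 8 N m/rad. It stays where left, at one height.
- spanner: Steel two-pin spanner, upright, about 0.22 kg, 91 mm tall. Origin: midway between its pin tips, z up, x along the line of pins. Pins 6 mm wide, 9 mm long, tips tapered to 3.6 mm, at x = +22 and -22 mm. Dark handle 50 (x) x 22 (y) mm from z = 55 to 91 mm, to be gripped across its 22 mm. Half a turn makes no difference.
- spanner_foot (a point): On the spanner's axis at the underside of its foot bar, 9 mm above the pin tips; with the pins fully in, it meets the ring's face. The foot bar is 56 (x) x 20 (y) x 10 mm; a 16 mm round shank joins it to the handle.
- spanner_stand: Wooden block 100 (x) x 60 (y) x 22 mm high, immovable, origin at the centre of its underside, z up. In its top are two round holes of 11 mm diameter, 16 mm deep, at x = +22 and -22 mm, in which the spanner's pins stand at the start, the foot bar flat on the block's top.
- stand_top (a point): Centre of the stand's upper face, 22 mm above the counter, midway between its two holes; the spanner's foot point lies here when it stands home.
- mug: White mug, 80 mm across, 85 mm high, origin at the centre of its underside; leave alone.
- glass: Upturned drinking glass, 72 mm across, 100 mm high, origin at the centre of its underside; leave alone.
- tin: Steel coffee tin, 74 mm across, 110 mm high, origin at the centre of its underside; leave alone.
- brush: Cleaning brush, 150 mm long, lying flat, origin on its underside near its middle; leave alone.
- spoon: Spoon, 140 mm long, lying flat, origin on its underside near its middle; leave alone.
- hopper: Clear bean hopper upside down, 124 mm across at the foot, 105 mm high, origin at the centre of its underside; leave alone.
- spare_washer: Spare steel washer, 42 mm across, 5 mm thick, lying flat, origin at the centre of its underside; leave alone.
There are look-alikes about, which are no part of the job. What is shaped like the spanner_stand but orange is not meant.

How it is judged:
By the outcome, as a careful person would: the job done as asked, in the order asked, and still so for the second after the job is handed in, with the robot touching nothing.
It also fails if it takes over 72 s, if anything falls off the work surface, if the arm or the gripper's body presses on something with over 40 N, if the wrist force passes 120 N, or if a joint passes its speed limit or range.

## Working session

There is one attempt and no reset: what is moved stays moved. The work goes in short steps, Python scripts to look and compute and a tool call to move; the robot and the scene stay as the last step left them, time stands still between calls to the robot, and variables do not carry over. Pictures are saved under pics/ and viewed, about 8 in all and at most 12, crops included, and the job is handed in when it is done.

Besides the shell and the picture viewer there is one more tool, called as name(argument=value, ...) on one line, values as JSON. servo_tool: Moves the arm, as the interface text tells. Its arguments: {"type":"object","properties":{"plan":{"type":"array","items":{"type":"array"}},"hand":{"type":"number"},"force":{"type":"number"}},"required":["plan"]}

```bash
mkdir -p pics
cat > h.py <<'E'
from plant import *
import numpy as np, cv2
from scipy.spatial.transform import Rotation as R
def cam(name):
    s=observe(); f=grab_frame(name)
    c=f["color"]; h=c.shape[0]; fl=h/2/np.tan(np.radians(f["vertical_fov"])/2)
    if "extrinsics" in f: T=np.array(f["extrinsics"])
    else:
        W=np.eye(4); r=np.array(s["tool_rot"]); W[:3,:3]=R.from_euler('xyz',r).as_matrix() if r.size==3 else r.reshape(3,3)
        W[:3,3]=s["tool_pos"]; T=W@np.array(f["hand_eye"])
    return c,f["z_map"],fl,f["cx"],f["cy"],T
def cloud(z,fl,cx,cy,T):
    v,u=np.mgrid[:z.shape[0],:z.shape[1]]
    P=np.stack([(u-cx)*z/fl,(v-cy)*z/fl,z],-1)
    return P@T[:3,:3].T+T[:3,3]
def atz(u,v,h,fl,cx,cy,T):
    d=T[:3,:3]@np.array([(u-cx)/fl,(v-cy)/fl,1]); return T[:3,3]+d*(h-T[2,3])/d[2]
E
python3 - <<'E'
from h import *
print(observe())
ims=[]
for n in("top","side"):
    c,z,fl,cx,cy,T=cam(n); cv2.imwrite(f"pics/{n}.png",c); np.savez(f"{n}.npz",c=c,z=z,fl=fl,cx=cx,cy=cy,T=T); print(n,fl,cx,cy,T.round(3).tolist(),(z>0).mean())
E
```

```text
{'clock': 0.0, 'joint_pos': array([-1.17239100e+00,  3.53644225e-01,  1.63410357e+00, -4.72500049e-05,
        1.15519132e+00, -2.37360370e-03]), 'joint_velocities': array([ 0.00119796,  0.00033351,  0.00015748,  0.00194811, -0.00117584,
        0.00055802]), 'effort': array([ 3.46835775e-03, -5.93834817e+01, -3.34216583e+01,  6.99837226e-02,
        2.33010692e-02, -1.01550911e-04]), 'tool_pos': array([ 0.24370005, -0.57514097,  0.30197914]), 'tool_rot': array([ 3.14155265e+00,  1.34655610e-03, -1.16999832e+00]), 'ft_force': array([0.17419923, 0.50883572, 0.10174087]), 'torque': array([-0.05012082,  0.0132098 ,  0.01424075]), 'width': 0.09177300568345435}
top 517.9570783316084 314.34752060809615 199.70571265205908 [[0.017, -0.996, 0.089, 0.486], [-1.0, -0.018, -0.009, 0.009], [0.011, -0.089, -0.996, 1.242], [0.0, 0.0, 0.0, 1.0]] 0.99581640625
side 388.0261699322803 316.377303185577 202.28864910745875 [[-0.824, -0.42, 0.38, 0.197], [-0.566, 0.62, -0.543, 0.518], [-0.008, -0.663, -0.748, 0.783], [0.0, 0.0, 0.0, 1.0]] 0.99611328125
```

View pics/top.png

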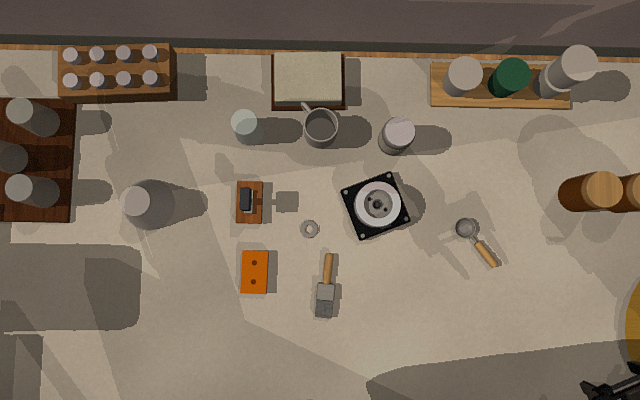

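View pics/side.png

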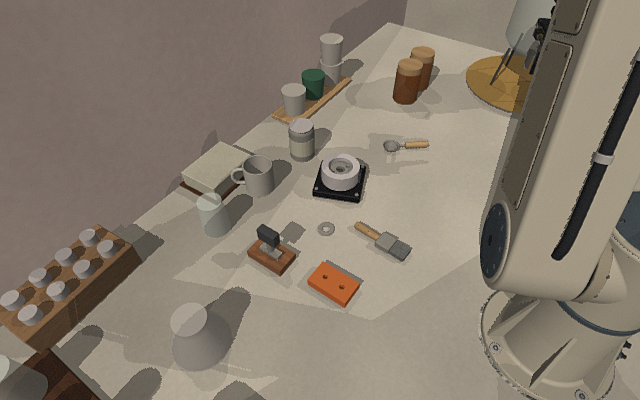

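The top view shows the spanner in the brown stand at about (247,201), the burr head at (378,205) and the orange look-alike at (255,272). The side view agrees.

Run:
```python
from h import *
d=np.load("top.npz"); z=d["z"]; P=cloud(z,d["fl"],d["cx"],d["cy"],d["T"])
def roi(u0,u1,v0,v1,a,b):
    Q=P[v0:v1,u0:u1].reshape(-1,3); Q=Q[(Q[:,2]>a)&(Q[:,2]<b)]
    (c,s,an)=cv2.minAreaRect((Q[:,:2]*1000).astype(np.float32)); print(len(Q),Q.mean(0).round(4),c,s,an)
roi(232,265,175,225,.09,.12)   # handle
roi(232,265,175,225,.016,.03)  # stand
roi(335,420,165,245,.064,.08)  # rim
roi(335,420,165,245,.018,.03)  # base
roi(355,400,185,225,.052,.063)  # ring
print(observe()["tool_rot"])
```

```text
232 [0.5888 0.1524 0.1034] (588.793701171875, 152.6697998046875) (50.82969284057617, 21.75891876220703) 0.21676567196846008
760 [0.5869 0.1501 0.0222] (589.1165771484375, 153.09042358398438) (60.571407318115234, 99.8589859008789) 89.6448745727539
1005 [ 0.5853 -0.1461  0.0702] (585.3494262695312, -146.59326171875) (103.10977172851562, 101.41433715820312) 1.3757907152175903
1255 [ 0.5814 -0.1391  0.024 ] (585.4395141601562, -146.39112854003906) (129.8096160888672, 130.81085205078125) 22.248205184936523
540 [ 0.5851 -0.1461  0.0579] (577.989013671875, -136.7586669921875) (78.70987701416016, 83.84496307373047) 0.8815847635269165
[-3.14158548e+00  1.24090041e-03 -1.17001331e+00]
```

servo_tool(plan=[[[6,7.5,0],[0,0,-0.1]],[[12,15,0],[0,0,-0.2]],[[17,21,0],[0,0,-0.3]],[[22,27.5,0],[0,0,-0.4]],[[27,34,0],[0,0,-0.4]],[[31,39,0],[0,0,-0.4]],[[34,43,0],[0,0,-0.4]],[[34,43,0],[0,0,-0.4]]])

```text
clock: 1.1
tool_pos: [0.555, -0.1815, 0.3019]
tool_rot: [3.141, 0.001, -1.57]
ft_force: [0.9, -0.5, 0.3]
width: 0.092
```

Run:
```python
from h import *
o=observe(); print(o["clock"],o["tool_pos"],o["tool_rot"],o["joint_pos"])
c,z,fl,cx,cy,T=cam("wrist"); cv2.imwrite("pics/w1.png",c); np.savez("w1.npz",c=c,z=z,fl=fl,cx=cx,cy=cy,T=T); print(T.round(3).tolist(),fl)
```

```text
1.1 [ 0.55495216 -0.18151411  0.30190251] [ 3.14138948e+00  1.14915365e-03 -1.56995231e+00] [-3.19158777e-01  2.90541827e-01  1.72409540e+00  1.13677681e-03
  1.12751002e+00  1.25030556e+00]
[[0.001, -0.963, -0.27, 0.63], [-1.0, -0.001, -0.0, -0.182], [0.0, 0.27, -0.963, 0.384], [0.0, 0.0, 0.0, 1.0]] 291.19849930866206
```

View pics/w1.png

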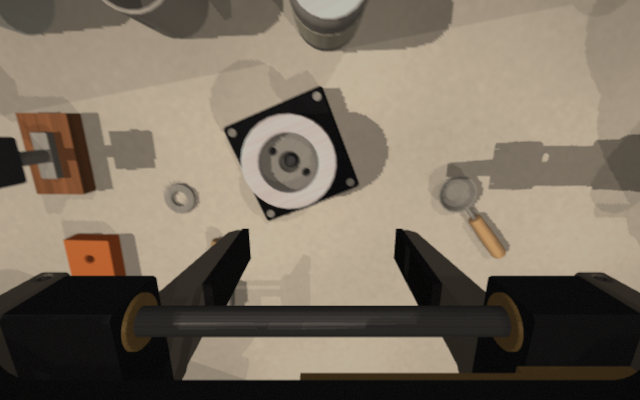

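Run:
```python
from h import *
d=np.load("w1.npz"); c=d["c"]; cr=cv2.resize(c[80:225,215:365],None,fx=4,fy=4,interpolation=cv2.INTER_CUBIC)
t=np.load("top.npz")["c"][160:250,330:425]; cr=np.hstack([cr[:,:],np.zeros((580,0,3),np.uint8)])
cr=np.clip(cr.astype(float)*1.8,0,255).astype(np.uint8)
cv2.imwrite("pics/c1.png",cr)
A=(d["fl"],d["cx"],d["cy"],d["T"])
p=[]
g=cv2.cvtColor(c,cv2.COLOR_BGR2GRAY).astype(float)
for u,v in((273,150),(290,160),(305,171)):
    w=g[v-6:v+7,u-6:u+7]; m=np.clip(np.percentile(w,60)-w-25,0,None) 
    yy,xx=np.mgrid[v-6:v+7,u-6:u+7]; uu=(m*xx).sum()/m.sum(); vv=(m*yy).sum()/m.sum()
    q=atz(uu,vv,.058,*A); p.append(q); print(uu,vv,q)
e=p[0]-p[2]; print(np.linalg.norm(e),np.degrees(np.arctan2(e[1],e[0])),(p[0]+p[2])/2)
P=cloud(d["z"],*A); Q=P[60:240,200:380].reshape(-1,3)
for a,b in((.065,.075),(.02,.028)):
    q=Q[(Q[:,2]>a)&(Q[:,2]<b)]; print(q.mean(0),cv2.minAreaRect((q[:,:2]*1000).astype(np.float32)))
```

```text
272.1137309292649 150.48595700416087 [ 0.59582436 -0.12670097  0.058     ]
293.6984126984127 155.46031746031747 [ 0.59034852 -0.15053152  0.058     ]
305.89085396664984 171.3921172309247 [ 0.57239846 -0.16388579  0.058     ]
0.04394864482834771 57.78966959041264 [ 0.58411141 -0.14529338  0.058     ]
[ 0.58471676 -0.14623334  0.07024489] ((582.3327026367188, -146.16819763183594), (102.46696472167969, 102.47801208496094), 0.1042911559343338)
[ 0.60136201 -0.15583787  0.0242797 ] ((582.2730102539062, -146.17185974121094), (130.00965881347656, 130.03924560546875), 22.17678451538086)
```

View pics/c1.png

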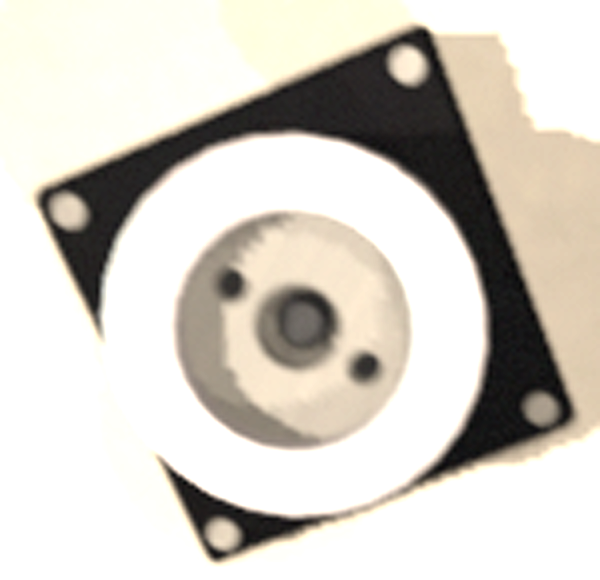

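The wrist crop shows the ring holes at full-frame (272,150) and (306,171). The hole line lies at about 58° and the head's x axis at about 22°. From those, home is 10–60° clockwise of the present position. Next I go to the spanner.

servo_tool(plan=[[[0.5,5,0],[0,0,0]],[[1,11,0],[0,0,0]],[[2,17,0],[0,0,0]],[[2.5,23,-1],[0,0,0]],[[3,28,-3],[0,0,0]],[[3.4,32,-5],[0,0,0]],[[3.4,33.4,-5],[0,0,0]],[[3.4,33.4,-5],[0,0,0]]])

```text
clock: 2.15
tool_pos: [0.5928, 0.1577, 0.2522]
tool_rot: [-3.139, 0.004, -1.567]
ft_force: [0.0, -1.0, 0.5]
width: 0.092
```

```bash
cat > sp.py <<'E'
from h import *
o=observe(); print(o["clock"],o["tool_pos"],o["tool_rot"],o["joint_velocities"].round(3))
c,z,fl,cx,cy,T=cam("wrist"); cv2.imwrite("pics/w2.png",c)
P=cloud(z,fl,cx,cy,T).reshape(-1,3)
P=P[(abs(P[:,0]-.589)<.06)&(abs(P[:,1]-.153)<.04)]
for a,b in((.095,.115),(.018,.027)):
    q=P[(P[:,2]>a)&(P[:,2]<b)]; print(len(q),q.mean(0),cv2.minAreaRect((q[:,:2]*1000).astype(np.float32)))
E
python3 sp.py
```

```text
2.15 [0.59276411 0.1576817  0.2522381 ] [-3.13901263  0.00376199 -1.56678959] [-0.03  -0.016  0.001 -0.005 -0.001 -0.012]
1505 [0.58771367 0.1535319  0.10391949] ((586.0504150390625, 153.3236541748047), (21.953346252441406, 49.401512145996094), 89.97639465332031)
3126 [0.59534245 0.15386219 0.02248376] ((585.2584838867188, 153.4165496826172), (59.99805450439453, 100.61463165283203), 89.53821563720703)
```

servo_tool(plan=[[[-0.5,-0.4,-1],[0,0,0]],[[-0.53,-0.44,-3],[0,0,0]],[[-0.53,-0.44,-5],[0,0,0]],[[-0.53,-0.44,-7],[0,0,0]],[[-0.53,-0.44,-8.5],[0,0,0]],[[-0.53,-0.44,-9.5],[0,0,0]],[[-0.53,-0.44,-9.5],[0,0,0]]])

```text
clock: 3.08
tool_pos: [0.5873, 0.1521, 0.157]
tool_rot: [-3.139, 0.003, -1.568]
ft_force: [0.5, -0.6, 0.2]
width: 0.0919
```

```bash
python3 -c "
from h import *
o=observe(); print(o['tool_pos'],o['tool_rot'],R.from_matrix(R.from_euler('xyz',[np.pi,0,-np.pi/2]).as_matrix()@R.from_euler('xyz',o['tool_rot']).as_matrix().T).as_rotvec(),o['ft_force'])"
```

```text
[0.58733318 0.15209896 0.15702241] [-3.13947084  0.00344136 -1.56802721] [-0.00344429  0.00211704 -0.00276546] [ 0.49023902 -0.61286502  0.22865519]
```

servo_tool(plan=[[[0,0.1,0],[-0.0034,0.0021,-0.0028]],[[0,0.1,0],[-0.0034,0.0021,-0.0028]],[[0,0.1,0],[-0.0034,0.0021,-0.0028]],[[0,0.1,0],[-0.0034,0.0021,-0.0028]],[[0,0.1,0],[-0.0034,0.0021,-0.0028]],[[0,0.1,0],[-0.0034,0.0021,-0.0028]]], hand=1, force=55)

```text
clock: 3.82
tool_pos: [0.5873, 0.1531, 0.157]
tool_rot: [-3.142, 0.0, -1.571]
ft_force: [0.6, 1.0, 0.0]
width: 0.0336
```

servo_tool(plan=[[[0,0,0],[0,0,0]],[[0,0,0],[0,0,0]],[[0,0,0],[0,0,0]]])

```text
clock: 4.2
tool_pos: [0.5873, 0.1531, 0.157]
tool_rot: [-3.142, 0.0, -1.571]
ft_force: [-0.1, 0.8, -0.0]
width: 0.0222
```

servo_tool(plan=[[[0,0,0],[0,0,0]],[[0,0,0.5],[0,0,0]],[[0,0,1.5],[0,0,0]],[[0,0,3],[0,0,0]],[[0,0,5],[0,0,0]],[[0,0,7.5],[0,0,0]],[[0,0,9.5],[0,0,0]],[[0,0,10],[0,0,0]]])

```text
clock: 5.2
tool_pos: [0.5881, 0.1533, 0.2593]
tool_rot: [-3.138, 0.001, -1.571]
ft_force: [-0.6, -0.8, -2.5]
width: 0.0216
```

Run:
```python
from h import *
o=observe(); print(o["tool_pos"],o["tool_rot"],o["ft_force"],o["torque"],o["width"])
c,z,fl,cx,cy,T=cam("wrist"); cv2.imwrite("pics/w3.png",c); np.savez("w3.npz",c=c,z=z,fl=fl,cx=cx,cy=cy,T=T)
# stand top centre, wrist cam
P=cloud(z,fl,cx,cy,T).reshape(-1,3); q=P[(abs(P[:,0]-.587)<.08)&(abs(P[:,1]-.153)<.05)&(P[:,2]>.018)&(P[:,2]<.027)]
print(len(q),cv2.minAreaRect((q[:,:2]*1000).astype(np.float32)))
c,z,fl,cx,cy,T=cam("top")
P=cloud(z,fl,cx,cy,T).reshape(-1,3); q=P[(abs(P[:,0]-.589)<.03)&(abs(P[:,1]-.153)<.02)&(P[:,2]>.18)&(P[:,2]<.21)]
print(len(q))
```

```text
[0.58807284 0.15325856 0.25932966] [-3.13828634e+00  8.57258145e-04 -1.57083500e+00] [-0.57003089 -0.78093387 -2.48368893] [-0.0180869  -0.01897696  0.04071944] 0.021561746061446403
2970 ((586.8240966796875, 153.34359741210938), (60.09480285644531, 97.397705078125), 89.58868408203125)
15
```

View pics/w3.png

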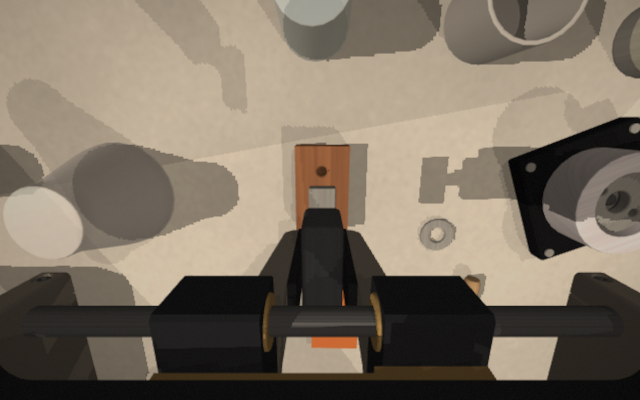

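The spanner is in hand, with its foot bar visible at (322,195) and the stand holes empty. Now I carry it over the ring, turning +1.01 rad.

servo_tool(plan=[[[0,-3,0],[0,0,0.1]],[[-0.1,-8,0],[0,0,0.26]],[[-0.2,-13,0],[0,0,0.42]],[[-0.3,-18,0],[0,0,0.58]],[[-0.4,-23,0],[0,0,0.74]],[[-0.43,-27,0],[0,0,0.88]],[[-0.43,-29.3,0],[0,0,0.98]],[[-0.43,-29.9,0],[0,0,1.009]]])

```text
clock: 6.3
tool_pos: [0.5826, -0.1474, 0.2567]
tool_rot: [-3.141, 0.002, -0.562]
ft_force: [-0.2, 1.3, -2.3]
width: 0.022
```

servo_tool(plan=[[[0,0,0],[0,0,0]],[[0,0,0],[0,0,0]],[[0,0,0],[0,0,0]]])

```text
clock: 6.68
tool_pos: [0.5825, -0.1469, 0.2565]
tool_rot: [-3.141, 0.002, -0.561]
ft_force: [0.2, -0.5, -1.3]
width: 0.0215
```

```bash
cat > err.py <<'E'
from h import *
import sys
yaw=float(sys.argv[1])
o=observe(); print(o["clock"],o["tool_pos"].round(4),o["tool_rot"].round(4),o["ft_force"].round(2),o["torque"].round(3),o["width"])
print((R.from_euler('xyz',[np.pi,0,yaw])*R.from_euler('xyz',o['tool_rot']).inv()).as_rotvec().round(4))
E
python3 err.py -0.562
```

```text
6.675 [ 0.5825 -0.1469  0.2565] [-3.141e+00  2.300e-03 -5.615e-01] [ 0.22 -0.5  -1.3 ] [-0.038 -0.1    0.026] 0.021548848388523608
[-0.0017 -0.0017 -0.0005]
```

servo_tool(plan=[[[0.13,0.09,-1],[-0.0017,-0.0017,0]],[[0.13,0.09,-2],[-0.0017,-0.0017,0]],[[0.13,0.09,-3],[-0.0017,-0.0017,0]],[[0.13,0.09,-4],[-0.0017,-0.0017,0]],[[0.13,0.09,-4.5],[-0.0017,-0.0017,0]],[[0.13,0.09,-4.5],[-0.0017,-0.0017,0]],[[0.13,0.09,-4.5],[-0.0017,-0.0017,0]]])

```text
clock: 7.55
tool_pos: [0.584, -0.1461, 0.2118]
tool_rot: [-3.141, -0.001, -0.562]
ft_force: [0.1, -0.4, -2.2]
width: 0.0218
```

```bash
python3 err.py -0.562
python3 - <<'E'
from h import *
c,z,fl,cx,cy,T=cam("wrist"); np.savez("w4.npz",c=c,z=z,fl=fl,cx=cx,cy=cy,T=T)
for n in("top","side"):
    c2,*_=cam(n); cv2.imwrite(f"pics/{n}2.png",c2)
    if n=="side": s=c2[145:205,305:375]
a=cv2.resize(c[80:240,220:420],None,fx=3,fy=3,interpolation=cv2.INTER_CUBIC)
cv2.imwrite("pics/c4.png",np.clip(a*1.5,0,255).astype(np.uint8))
E
```

```text
7.55 [ 0.584  -0.1461  0.2118] [-3.1414e+00 -5.0000e-04 -5.6160e-01] [ 0.13 -0.42 -2.16] [-0.007 -0.068 -0.014] 0.021785734983038846
[ 0.0001  0.0005 -0.0004]
```

View pics/c4.png

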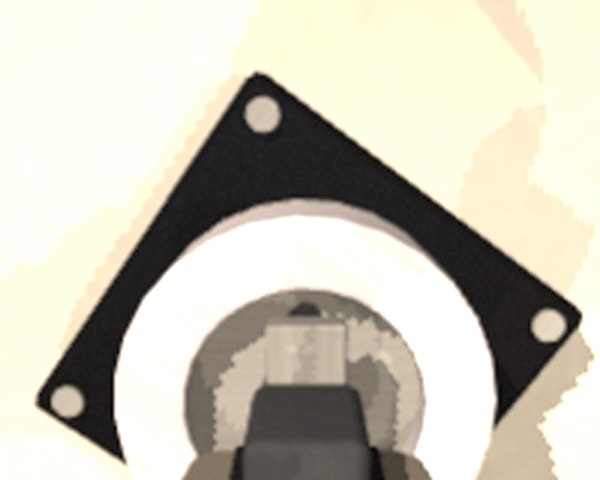

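The foot bar (centre u≈307 in the crop) lines up with the visible hole (u≈304). I lower it gently.

servo_tool(plan=[[[0,0,-0.4],[0,0,0]],[[0,0,-0.7],[0,0,0]],[[0,0,-0.9],[0,0,0]],[[0,0,-1.05],[0,0,0]],[[0,0,-1.2],[0,0,0]],[[0,0,-1.2],[0,0,0]]])

```text
clock: 8.45
tool_pos: [0.5839, -0.1461, 0.1998]
tool_rot: [-3.141, -0.001, -0.562]
ft_force: [-0.5, -0.4, -2.0]
width: 0.0215
```

```bash
python3 err.py -0.562
```

```text
8.45 [ 0.5839 -0.1461  0.1998] [-3.1414e+00 -6.0000e-04 -5.6160e-01] [-0.54 -0.38 -2.01] [-0.002 -0.069  0.018] 0.021540721733719678
[ 0.0001  0.0006 -0.0004]
```

servo_tool(plan=[[[0,0,-0.15],[0,0,0]],[[0,0,-0.3],[0,0,0]],[[0,0,-0.45],[0,0,0]],[[0,0,-0.58],[0,0,0]],[[0,0,-0.65],[0,0,0]],[[0,0,-0.65],[0,0,0]]])

```text
clock: 9.2
tool_pos: [0.5839, -0.1461, 0.1932]
tool_rot: [-3.141, -0.0, -0.562]
ft_force: [1.1, -0.2, -1.4]
width: 0.0216
```

```bash
python3 err.py -0.562
```

```text
9.2 [ 0.5839 -0.1461  0.1932] [-3.1414e+00 -5.0000e-04 -5.6150e-01] [ 1.14 -0.2  -1.41] [-0.005 -0.013 -0.007] 0.021558513319829598
[ 0.0001  0.0005 -0.0005]
```

servo_tool(plan=[[[0,0,-0.03],[0,0,0]],[[0,0,-0.06],[0,0,0]],[[0,0,-0.06],[0,0,0]]])

```text
clock: 9.57
tool_pos: [0.584, -0.1461, 0.1929]
tool_rot: [-3.141, -0.001, -0.562]
ft_force: [-0.7, -0.3, 1.9]
width: 0.0219
```

```bash
python3 err.py -0.562
```

```text
9.575 [ 0.584  -0.1461  0.1929] [-3.1413e+00 -7.0000e-04 -5.6160e-01] [-0.69 -0.35  1.93] [0.018 0.231 0.008] 0.021914134792453105
[ 0.0001  0.0007 -0.0004]
```

servo_tool(plan=[[[0,0,0],[0,0,-0.04]],[[0,0,0],[0,0,-0.08]],[[0,0,0],[0,0,-0.12]],[[0,0,0],[0,0,-0.16]],[[0,0,0],[0,0,-0.16]]])

```text
clock: 10.2
tool_pos: [0.5839, -0.1459, 0.1929]
tool_rot: [-3.141, -0.0, -0.721]
ft_force: [0.2, 0.7, 0.5]
width: 0.0219
```

```bash
python3 err.py -0.722
```

```text
10.2 [ 0.5839 -0.1459  0.1929] [-3.1414e+00 -3.0000e-04 -7.2110e-01] [0.25 0.69 0.47] [0.304 0.202 0.089] 0.021885086716395497
[ 0.0001  0.0004 -0.0009]
```

servo_tool(plan=[[[0,0,0],[0,0,-0.04]],[[0,0,0],[0,0,-0.08]],[[0,0,0],[0,0,-0.12]],[[0,0,0],[0,0,-0.12]]])

```text
clock: 10.7
tool_pos: [0.5839, -0.1459, 0.193]
tool_rot: [-3.141, -0.0, -0.84]
ft_force: [-0.2, 0.3, 0.4]
width: 0.0218
```

```bash
python3 err.py -0.841
```

```text
10.7 [ 0.5839 -0.1459  0.193 ] [-3.1414e+00 -4.0000e-04 -8.3990e-01] [-0.21  0.25  0.42] [0.103 0.16  0.113] 0.021750505318329384
[ 0.0001  0.0004 -0.0011]
```

servo_tool(plan=[[[0,0,0],[0,0,-0.04]],[[0,0,0],[0,0,-0.08]],[[0,0,0],[0,0,-0.12]],[[0,0,0],[0,0,-0.12]]])

```text
clock: 11.2
tool_pos: [0.5839, -0.1459, 0.1929]
tool_rot: [-3.141, -0.0, -0.958]
ft_force: [-0.8, 1.5, 0.7]
width: 0.0217
```

```bash
python3 err.py -0.96
```

```text
11.2 [ 0.5839 -0.1459  0.1929] [-3.1414e+00 -4.0000e-04 -9.5850e-01] [-0.78  1.51  0.72] [0.157 0.127 0.091] 0.021727854598159478
[ 0.0002  0.0004 -0.0015]
```

servo_tool(plan=[[[0,0,0],[0,0,-0.04]],[[0,0,0],[0,0,-0.08]],[[0,0,0],[0,0,-0.12]],[[0,0,0],[0,0,-0.12]]])

```text
clock: 11.7
tool_pos: [0.5839, -0.1459, 0.1929]
tool_rot: [-3.141, -0.0, -1.077]
ft_force: [-0.5, 1.4, 0.8]
width: 0.0216
```

```bash
python3 err.py -1.078
```

```text
11.7 [ 0.5839 -0.1459  0.1929] [-3.1415e+00 -3.0000e-04 -1.0767e+00] [-0.49  1.4   0.83] [0.07  0.106 0.131] 0.021589303748337035
[ 0.0002  0.0003 -0.0013]
```

servo_tool(plan=[[[0,0,0],[0,0,-0.04]],[[0,0,0],[0,0,-0.08]],[[0,0,0],[0,0,-0.12]],[[0,0,0],[0,0,-0.12]]])

```text
clock: 12.2
tool_pos: [0.5839, -0.1459, 0.1929]
tool_rot: [-3.141, -0.0, -1.195]
ft_force: [-1.1, 0.6, -0.1]
width: 0.0217
```

```bash
python3 err.py -1.197
```

```text
12.2 [ 0.5839 -0.1459  0.1929] [-3.1415e+00 -4.0000e-04 -1.1949e+00] [-1.09  0.57 -0.12] [0.075 0.138 0.126] 0.02174930104516587
[ 0.0003  0.0003 -0.0021]
```

servo_tool(plan=[[[0,0,0],[0,0,-0.04]],[[0,0,0],[0,0,-0.08]],[[0,0,0],[0,0,-0.12]],[[0,0,0],[0,0,-0.12]]])

```text
clock: 12.7
tool_pos: [0.5838, -0.1459, 0.1929]
tool_rot: [-3.142, -0.0, -1.313]
ft_force: [-0.3, 0.2, -0.4]
width: 0.0216
```

```bash
python3 err.py -1.315
```

```text
12.7 [ 0.5838 -0.1459  0.1929] [-3.1415e+00 -4.0000e-04 -1.3130e+00] [-0.31  0.2  -0.41] [0.092 0.128 0.144] 0.021627756388112342
[ 0.0003  0.0002 -0.002 ]
```

servo_tool(plan=[[[0,0,0],[0,0,-0.03]],[[0,0,0],[0,0,-0.06]],[[0,0,0],[0,0,-0.09]],[[0,0,0],[0,0,-0.09]]])

```text
clock: 13.2
tool_pos: [0.5839, -0.146, 0.193]
tool_rot: [-3.141, -0.0, -1.403]
ft_force: [-1.2, 0.6, -0.3]
width: 0.0216
```

```bash
python3 err.py -1.403
```

```text
13.2 [ 0.5839 -0.146   0.193 ] [-3.1414e+00 -4.0000e-04 -1.4034e+00] [-1.18  0.59 -0.31] [0.067 0.208 0.085] 0.021591898864925827
[0.0004 0.0002 0.0004]
```

servo_tool(plan=[[[0,0,0],[0,0,-0.03]],[[0,0,0],[0,0,-0.06]],[[0,0,0],[0,0,-0.09]],[[0,0,0],[0,0,-0.09]]])

```text
clock: 13.7
tool_pos: [0.5839, -0.1459, 0.193]
tool_rot: [-3.141, -0.0, -1.494]
ft_force: [-0.4, -0.1, -0.3]
width: 0.0216
```

```bash
python3 err.py -1.493
```

```text
13.7 [ 0.5839 -0.1459  0.193 ] [-3.1414e+00 -4.0000e-04 -1.4940e+00] [-0.39 -0.1  -0.28] [0.087 0.198 0.131] 0.021582061136414407
[0.0004 0.0002 0.001 ]
```

servo_tool(plan=[[[0,0,0],[0,0,-0.03]],[[0,0,0],[0,0,-0.06]],[[0,0,0],[0,0,-0.08]],[[0,0,0],[0,0,-0.08]]])

```text
clock: 14.2
tool_pos: [0.5838, -0.146, 0.1929]
tool_rot: [-3.142, -0.0, -1.574]
ft_force: [-0.7, 1.2, -1.0]
width: 0.0215
```

```bash
python3 err.py -1.573
```

```text
14.2 [ 0.5838 -0.146   0.1929] [-3.1415e+00 -4.0000e-04 -1.5743e+00] [-0.73  1.18 -0.96] [0.058 0.208 0.136] 0.02148766647273497
[0.0004 0.0001 0.0013]
```

servo_tool(plan=[[[0,0,0],[0,0,-0.03]],[[0,0,0],[0,0,-0.06]],[[0,0,0],[0,0,-0.06]]])

```text
clock: 14.58
tool_pos: [0.5838, -0.146, 0.1929]
tool_rot: [-3.142, -0.0, -1.635]
ft_force: [-0.6, -0.3, -0.2]
width: 0.0214
```

```bash
python3 err.py -1.635
python3 - <<'E'
from h import *
c,z,fl,cx,cy,T=cam("wrist")
a=cv2.resize(c[80:240,220:420],None,fx=3,fy=3,interpolation=cv2.INTER_CUBIC)
cv2.imwrite("pics/c5.png",np.clip(a*1.5,0,255).astype(np.uint8))
E
```

```text
14.575 [ 0.5838 -0.146   0.1929] [-3.1415e+00 -4.0000e-04 -1.6350e+00] [-0.59 -0.31 -0.21] [0.022 0.229 0.158] 0.021427601366994866
[ 0.0004  0.0001 -0.    ]
```

View pics/c5.png

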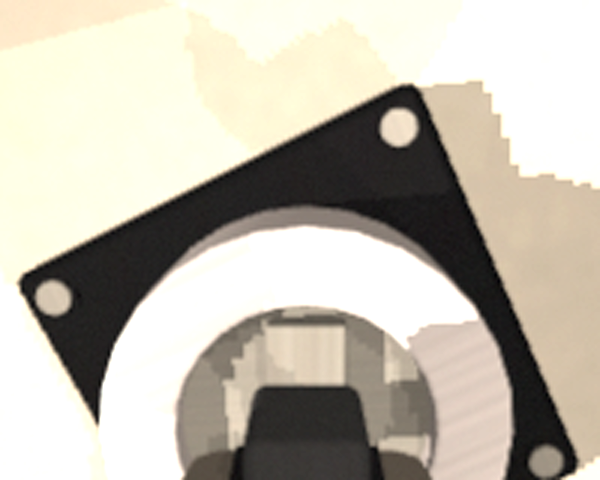

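The spanner stays square in the jaws and seated in the recess, foot bar centred at u≈307 in the crop. The torque is still only friction, so I keep turning in small steps.

servo_tool(plan=[[[0,0,0],[0,0,-0.03]],[[0,0,0],[0,0,-0.05]],[[0,0,0],[0,0,-0.05]]])

```text
clock: 15.0
tool_pos: [0.5839, -0.146, 0.193]
tool_rot: [-3.141, -0.0, -1.685]
ft_force: [-1.2, -0.1, -1.4]
width: 0.0213
```

```bash
python3 err.py -1.685
```

```text
15.0 [ 0.5839 -0.146   0.193 ] [-3.1415e+00 -5.0000e-04 -1.6845e+00] [-1.17 -0.11 -1.43] [0.182 0.23  0.31 ] 0.021321823600925445
[ 0.0005  0.0001 -0.0005]
```

servo_tool(plan=[[[0,0,0],[0,0,-0.015]],[[0,0,0],[0,0,-0.02]],[[0,0,0],[0,0,-0.02]]])

```text
clock: 15.38
tool_pos: [0.5839, -0.146, 0.193]
tool_rot: [-3.141, -0.001, -1.704]
ft_force: [-0.2, -0.1, -1.1]
width: 0.0221
```

```bash
python3 err.py -1.705
```

```text
15.375 [ 0.5839 -0.146   0.193 ] [-3.1415e+00 -5.0000e-04 -1.7044e+00] [-0.23 -0.12 -1.1 ] [0.104 0.194 0.499] 0.022074821400716572
[ 0.0005  0.0001 -0.0006]
```

The torque slope of about 9 N m/rad matches the stop, so the ring is home, with contact near yaw −1.665. I ease back into the play and lift out.

servo_tool(plan=[[[0,0,0],[0,0,0.03]],[[0,0,0],[0,0,0.06]],[[0,0,0],[0,0,0.095]],[[0,0,0],[0,0,0.095]],[[0,0,0],[0,0,0.095]]])

```text
clock: 16.0
tool_pos: [0.5839, -0.146, 0.1929]
tool_rot: [-3.141, -0.0, -1.61]
ft_force: [-0.2, 0.9, -1.4]
width: 0.0215
```

```bash
python3 err.py -1.609
```

```text
16.0 [ 0.5839 -0.146   0.1929] [-3.1413e+00 -5.0000e-04 -1.6098e+00] [-0.22  0.9  -1.39] [0.065 0.024 0.034] 0.02145852338105048
[0.0005 0.0003 0.0008]
```

servo_tool(plan=[[[0,0,0.3],[0,0,0]],[[0,0,0.7],[0,0,0]],[[0,0,1.2],[0,0,0]],[[0,0,2],[0,0,0]],[[0,0,3.5],[0,0,0]],[[0,0,5.5],[0,0,0]],[[0,0,6.5],[0,0,0]],[[0,0,6.5],[0,0,0]]])

```text
clock: 17.0
tool_pos: [0.5844, -0.1461, 0.2591]
tool_rot: [-3.139, -0.001, -1.61]
ft_force: [-0.8, 1.3, -2.4]
width: 0.0216
```

```bash
python3 err.py -1.571
```

```text
17.0 [ 0.5844 -0.1461  0.2591] [-3.1394e+00 -9.0000e-04 -1.6098e+00] [-0.77  1.27 -2.39] [ 0.041 -0.026 -0.011] 0.021633075576545445
[0.0009 0.0022 0.0388]
```

servo_tool(plan=[[[0,4,0],[0,0,0.01]],[[0.1,9.5,0],[0,0,0.02]],[[0.2,15,0],[0,0,0.039]],[[0.29,20.5,0],[0,0,0.039]],[[0.29,25.5,0],[0,0,0.039]],[[0.29,28.5,0],[0,0,0.039]],[[0.29,29.7,0],[0,0,0.039]],[[0.29,29.9,0],[0,0,0.039]]])

```text
clock: 18.0
tool_pos: [0.587, 0.1529, 0.2586]
tool_rot: [-3.14, -0.001, -1.57]
ft_force: [0.2, -1.3, -1.0]
width: 0.0217
```

servo_tool(plan=[[[0,0,0],[0,0,0]],[[0,0,0],[0,0,0]],[[0,0,0],[0,0,0]]])

```text
clock: 18.38
tool_pos: [0.5871, 0.1521, 0.2586]
tool_rot: [-3.14, -0.001, -1.571]
ft_force: [0.1, -0.5, -2.2]
width: 0.022
```

```bash
python3 err.py -1.571
python3 - <<'E'
from h import *
c,z,fl,cx,cy,T=cam("wrist")
cv2.imwrite("pics/c6.png",np.clip(cv2.resize(c[110:270,220:420],None,fx=3,fy=3,interpolation=cv2.INTER_CUBIC)*1.4,0,255).astype(np.uint8))
c,z,fl,cx,cy,T=cam("top"); np.savez("top3.npz",c=c,z=z,fl=fl,cx=cx,cy=cy,T=T)
A=(fl,cx,cy,T)
cv2.imwrite("pics/c7.png",np.clip(cv2.resize(c[160:250,330:425],None,fx=6,fy=6,interpolation=cv2.INTER_CUBIC)*1.4,0,255).astype(np.uint8))
E
```

```text
18.375 [0.5871 0.1521 0.2586] [-3.1401e+00 -1.4000e-03 -1.5710e+00] [ 0.07 -0.54 -2.21] [-0.041 -0.008 -0.022] 0.021973288035684185
[ 0.0014  0.0015 -0.    ]
```

View pics/c6.png

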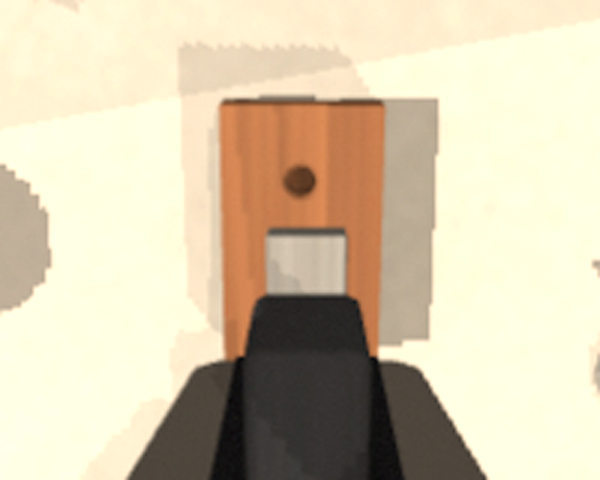

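View pics/c7.png

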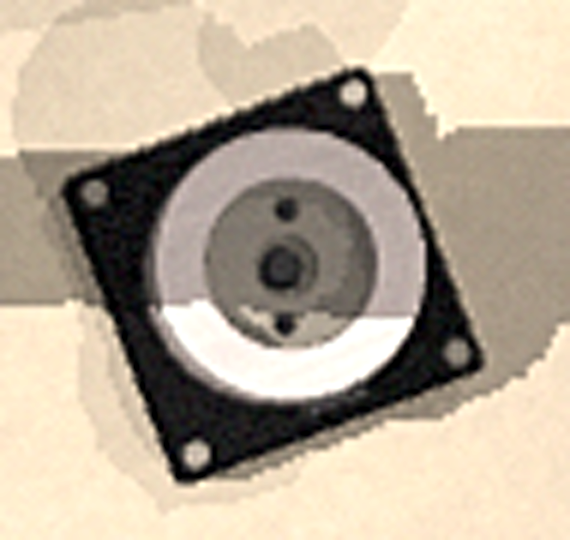

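The stand crop shows the foot bar about 1 mm to the right of the hole line, and the +1 mm y correction fixes that. The ring crop shows the holes now along world x, at (285,210) and (285,323), as expected for home.

servo_tool(plan=[[[0.02,0.1,-1.5],[0.0014,0.0015,0]],[[0.02,0.1,-3],[0.0014,0.0015,0]],[[0.02,0.1,-5],[0.0014,0.0015,0]],[[0.02,0.1,-7],[0.0014,0.0015,0]],[[0.02,0.1,-8.3],[0.0014,0.0015,0]],[[0.02,0.1,-8.7],[0.0014,0.0015,0]],[[0.02,0.1,-8.7],[0.0014,0.0015,0]]])

```text
clock: 19.35
tool_pos: [0.5874, 0.1534, 0.1715]
tool_rot: [3.142, -0.0, -1.571]
ft_force: [0.2, 0.0, -2.0]
width: 0.0216
```

```bash
python3 err.py -1.571
```

```text
19.35 [0.5874 0.1534 0.1715] [ 3.1415e+00 -1.0000e-04 -1.5706e+00] [ 0.23  0.05 -2.03] [ 0.007 -0.003  0.01 ] 0.021584034592179856
[ 0.0001 -0.0001 -0.0004]
```

Tips are about 5 mm above the stand.

servo_tool(plan=[[[0,-0.02,-0.3],[0,0,0]],[[0,-0.02,-0.6],[0,0,0]],[[0,-0.02,-0.8],[0,0,0]],[[0,-0.02,-1],[0,0,0]],[[0,-0.02,-1.2],[0,0,0]],[[0,-0.02,-1.4],[0,0,0]],[[0,-0.02,-1.47],[0,0,0]],[[0,-0.02,-1.47],[0,0,0]]])

```text
clock: 20.35
tool_pos: [0.5874, 0.1533, 0.157]
tool_rot: [3.141, -0.0, -1.571]
ft_force: [-0.5, -0.1, 0.7]
width: 0.0216
```

```bash
python3 err.py -1.571
```

```text
20.35 [0.5874 0.1533 0.157 ] [ 3.1414e+00 -1.0000e-04 -1.5706e+00] [-0.54 -0.13  0.7 ] [-0.078  0.287  0.039] 0.021618104680513436
[ 0.0001 -0.0002 -0.0004]
```

servo_tool(plan=[[[0,0,0],[0,0,0]],[[0,0,0],[0,0,0]],[[0,0,0],[0,0,0]],[[0,0,0],[0,0,0]],[[0,0,0],[0,0,0]],[[0,0,0],[0,0,0]],[[0,0,0],[0,0,0]],[[0,0,0],[0,0,0]]], hand=-1)

```text
clock: 21.35
tool_pos: [0.5873, 0.1533, 0.157]
tool_rot: [3.141, -0.0, -1.571]
ft_force: [-0.5, -0.5, -0.7]
width: 0.0916
```

servo_tool(plan=[[[0,0,1],[0,0,0]],[[0,0,2.5],[0,0,0]],[[0,0,4.5],[0,0,0]],[[0,0,7],[0,0,0]],[[0,0,10],[0,0,0]],[[0,0,13],[0,0,0]],[[0,0,14],[0,0,0]],[[0,0,14],[0,0,0]]])

```text
clock: 22.35
tool_pos: [0.5875, 0.1533, 0.2977]
tool_rot: [-3.14, 0.0, -1.571]
ft_force: [-1.0, -1.1, -1.2]
width: 0.0919
```

servo_tool(plan=[[[-3,0,0],[0,0,0]],[[-8,0,0],[0,0,0]],[[-13,0,0],[0,0,0]],[[-17,0,0],[0,0,0]],[[-19,0,0],[0,0,0]],[[-20,0,0],[0,0,0]],[[-20,0,0],[0,0,0]],[[-20,0,0],[0,0,0]]])

```text
clock: 23.35
tool_pos: [0.3886, 0.1535, 0.2978]
tool_rot: [-3.14, 0.0, -1.571]
ft_force: [0.2, 0.6, -0.4]
width: 0.0921
```

```bash
python3 err.py -1.571
python3 - <<'E'
from h import *
a=np.load("top.npz")
c,z,fl,cx,cy,T=cam("top"); cv2.imwrite("pics/top9.png",c)
P=cloud(z,fl,cx,cy,T)[170:230,230:268].reshape(-1,3)
q=P[(P[:,2]>.09)&(P[:,2]<.12)]; print(len(q),q.mean(0),cv2.minAreaRect((q[:,:2]*1000).astype(np.float32)))
E
```

```text
23.35 [0.3886 0.1535 0.2978] [-3.1397e+00  5.0000e-04 -1.5708e+00] [ 0.17  0.6  -0.44] [-0.016 -0.012  0.   ] 0.0920654340523982
[-0.0005  0.0019 -0.0002]
238 [0.58840723 0.15204947 0.10310489] ((588.5724487304688, 152.84925842285156), (22.521888732910156, 50.110198974609375), 89.76061248779297)
```

View pics/top9.png

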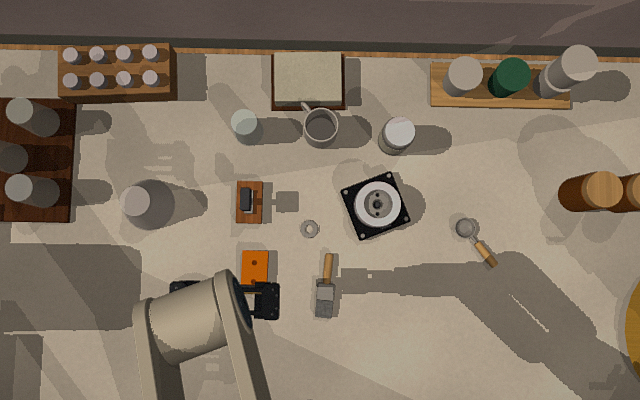

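The spanner stands in its stand at (247,200), at the same height and pose as at the start. The ring is home at (378,205), and everything else is where it was. I hand in.

```bash
python3 -c "
from plant import *
print(job_done(), observe()['clock'])"
```

```text
the job is handed in; nothing more can be done
the job is handed in; nothing more can be done
```

The lock ring is turned fully home, the spanner is back upright in its stand and released, and the job is handed in at about 23 s of the 72 s allowed.

- **Engaging:** I took the spanner from the brown stand and lowered both pins into the ring until the foot met its face. Contact was light, about 4 N.
- **Turning:** The ring turned clockwise at about 0.13 N m, which is just friction, for roughly 1 rad. The torque then rose at about 9 N m/rad, matching the stop, and peaked at 0.5 N m. I eased back into the play before lifting out.
- **Ring check:** The top camera afterwards showed the line of holes at about 0° in the world. The head's x axis is at about 22°, so this is within the allowed home band, near its edge.
- **Spanner check:** The handle top measured 103 mm high and within 0.3 mm of its starting position. The gripper was open and clear, and nothing else on the counter had visibly moved.
- **Disagreement:** The wrist and top cameras differed by about 3 mm in absolute x. They agreed on the offset from spanner to head, so I worked from that.

No check failed.

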